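Pack the finishing caddy in layers

TASK

Pack the finishing caddy in two layers: lay the sanding block flat on the floor of the caddy's open well, then fold the hinged divider all the way down over it. Then slide the wax tin off the deck and across the divider until it rests against the caddy's tall end wall; its lid is loose, so keep it flat and do not lift it. Leave the mug and the wooden plug where they are.

Things in the scene. Friction and masses are not known exactly. Their poses are not given: they have to be found in the camera images.
- caddy: Open plywood caddy fixed to the bench, outside x -83..83, y -130..148 mm. Origin: at its underside; x points to its rear (hinge) side, y along it from the open deck end to the tall end wall, z up. Front wall (x -83..-75) is 72 mm high all along; the rear wall (x 75..83) is 72 high beside the deck only: beside the well nothing stands above the divider at the rear.
- well_floor (a point): Middle of the floor of the caddy's open well, at caddy x 0, y 60, z 6 mm; axes as the caddy's. Inside of the well: caddy x -75..75, y -20..140; at its two y ends ledges 9 mm wide stand out into it, tops at z = 57 mm.
- deck_top (a point): Middle of the deck's top, at caddy x 0, y -75, z 64 mm; axes as the caddy's. The deck is a flat board, caddy x -75..75, y -130..-20; its y = -130 end is open (no wall), its y = -20 edge borders the well.
- end_wall (a point): Middle of the end wall's inner face at the level of the deck: caddy x 0, y 140, z 64 mm; axes as the caddy's. The wall rises to z = 104 mm.
- divider (a joint): Hinged wooden divider, 148 x 156 x 6 mm. Hinge axis along the caddy's y at caddy x 75, z 61 mm, y -18..138. Angle in rad: 0 = flat over the well, top flush with the deck (z 64 mm); pi/2 = upright; it starts leaning back past upright (1.6 to 1.85) with free space behind. The hinge is stiff: the board stays at any angle and needs 1 to 3 N at its free edge to turn.
- divider_edge (a point): Middle of the divider's free edge, 149 mm from the hinge axis, on the face that is the top when folded down and faces the rear when upright.
- block_center (a point): Centre of the sanding block, a cork block with abrasive paper underneath, 62 (its x) x 110 (its y) x 38 mm (z up), 50 to 100 g; loose on the bench to the right of the caddy. The point is 19 mm above its underside.
- tin_center (a point): Centre of the round wax tin, 67 mm in diameter, 36 mm high, 85 to 170 g, standing loose on the caddy's deck. The point is 18 mm above its underside; z is its axis.
- enamel_mug: White enamel mug, 82 mm wide with its handle 109 mm, 74 mm high, bystander on the bench behind and left of the caddy. Origin at its underside.
- hole_plug: Wooden disc, 46 mm in diameter, 20 mm high, bystander on the bench behind the caddy. Origin at its underside.

How it is judged:
On the way, in this order (a step that is already met when the one before it is completed fails the run):
1. the sanding block lies flat on the floor of the well, let go (x of block_center in the frame of caddy between -0.05 and 0.05 m and y of block_center in the frame of caddy between 0.005 and 0.115 m and z of block_center in the frame of caddy below 0.032 m and angle between block_center's own z axis and vertical below 0.12 rad and contact force between the fingers and sanding_block below 0.3 N), for 0.2 s.
2. the divider is folded down flat over the block (x of block_center in the frame of caddy between -0.05 and 0.05 m and y of block_center in the frame of caddy between 0.005 and 0.115 m and z of block_center in the frame of caddy below 0.032 m and angle between block_center's own z axis and vertical below 0.12 rad and value of joint divider below 0.05 rad), for 0.2 s.
3. the tin stands on the divider against the end wall (all of step 2 and y of tin_center in the frame of caddy above 0.096 m and x of tin_center in the frame of caddy between -0.05 and 0.05 m and z of tin_center in the frame of caddy between 0.076 and 0.09 m and angle between tin_center's own z axis and vertical below 0.1 rad), for 0.2 s.
At the end, for the whole second after the job is handed in: The block lies flat (0.12 rad) on the well floor, its centre 25 mm or more from the well's ends and within 50 mm of the middle line; the divider is down (below 0.05 rad); the tin stands upright on it, within 10 mm of the end wall and 50 mm of that line; both at rest (all of step 3 and linear speed of each of wax_tin, sanding_block below 0.02 m/s); the robot touches nothing.
It fails at once if the tin is lifted more than 15 mm off the deck, or tipped (z of tin_center in the frame of caddy above 0.097 m or angle between tin_center's own z axis and vertical above 0.3 rad).
It fails at once if the mug or the wooden plug is moved by more than 30 mm (distance of any of enamel_mug, hole_plug from where it was at the start of the episode above 0.03 m).
It also fails if it takes over 70 s, if anything falls off the work surface, if the arm or the gripper's body presses on something with over 40 N, if the wrist force passes 120 N, or if a joint passes its speed limit or range.

ROBOT

A 7-joint arm with a two-finger parallel gripper is mounted at the origin on a cart in front of the work surface, level with it; the furniture and walls round the work are solid. World frame = base frame: x ahead of the robot, y to its left, z up, the work surface at z = 0. Lengths are in m, angles in rad, forces in N, time in s.
With the tool pointing down it reaches from about 0.425 to 0.975 m from the base axis. Payload 16.7 kg.
Tool frame: the origin (TCP) lies midway between the tips of the shut fingers; the grasp point (between the pads) lies 19 mm behind it; z points along the fingers, y is the line along which they close (so a half turn about z gives the same grasp; the last joint's range is limited). The gripper opens to 85 mm and grips with 20 to 120 N. Pads are 22 mm wide; open, the fingers measure 114 mm over their backs; the gripper's body (76 mm by 85 mm) begins 54 mm behind the grasp point. The pads swing forward as they close: fully open they stand 13 mm farther back than shut.
Start: joints at [-1.423, 0.426, 0.074, 1.606, -0.034, 1.111, -0.067], TCP at [0.197, 0.645, 0.231] pointing down, gripper open.
Joint ranges: [-2.85, 2.85], [-0.5, 2.14], [-1.23, 1.37], [0.21, 2.46], [-1.02, 4.16], [0.16, 2.05], [-2.73, 2.73]. Speed limits (rad/s): [1.89, 1.89, 2.39, 2.39, 3.01, 3.01, 3.01].

INTERFACE

Orientations are given as a rotation vector (axis times angle).
In Python, from plant import read_state, vision, workorder gives the robot as it stands. The module is installed in compiled form; this text tells all that it offers.
- The arm moves only by the tool apply_moves, never from a script. Its argument "moves" is a list of rows, each a list of 6 numbers: the shift along the tool's x, y, z scaled (see below), then the turn, a rotation vector about the tool's x, y, z scaled (see below). In form: [[tx, ty, tz, wx, wy, wz], ...]. A call has 1 to 12 rows; each row shifts and turns the commanded pose from where the row before left it, along the tool's axes as they then stand; what a row does not reach is not made up. The controller multiplies each number of a shift by 20 mm and each number of a turn by 4 degrees. A row lasts 1/8 s, in which the tool goes at most 62.5 mm and 10.7 degrees, less where a joint would pass 70% of its speed; a pose out of reach is approached as far as the arm can. A call with a number of a shift or a turn outside -1 to 1 is refused whole. A call with a gripper value outside its range is refused whole. "jaw" is the opening, from 0 (shut) to 1 (fully open), set as the call begins (left out, the last holds). The fingers move at their own pace and stop on an object; the grip force is fixed at half the most. Time passes only in rows, so rows that do not move let the fingers close. It gives the time, the measured TCP pose, the force, the opening and the grip force at its end, in the units of the state.
- read_state(): the state, without advancing time (a new reading comes with each control period).
- vision.snapshot(name): name is "side" or "top"; returns (picture, depth): 400x640x3 uint8, red, green, blue; 400x640 float32, m along the optical axis (not along the pixel's ray), 0 where there is no reading.
- vision.calibration(name): a dict with "intrinsics" (3x3 intrinsics, pixels), "view" (4x4, takes a point from world to camera coordinates). Camera axes: x right, y down, z forward; pixel columns grow to the right and rows downward; lengths in m; the calibration is good to about 2 mm. A picture is of the moment at which its call begins. calibration takes no time and is no camera call.
- workorder.close_job(): hands the job in; it is judged then, once.
The state is a dict: "time_s": time; "joint_positions": joint angles; "joint_velocities": joint speeds; "joint_torque": joint torques, N m; "tool_pos": TCP position; "eef_rot": TCP orientation; "wrist_force": force on the tool from outside, world axes, zero at the start; "torque": the same for the moment, N m; "finger_gap": finger opening in m; "grasp_force": force on a finger pad.
Only numpy, scipy, OpenCV 4.12 (cv2) and the standard library are available. Lean on these libraries where they do the work, as an engineer would, in place of code of your own. Each camera call takes 0.05 s, during which the arm holds its last target. There are 200 camera calls.

## Working session

There is one attempt and no reset: what is moved stays moved. The work goes in short steps, Python scripts to look and compute and a tool call to move; the robot and the scene stay as the last step left them, time stands still between calls to the robot, and variables do not carry over. Pictures are saved under pics/ and viewed, at most 10 in all, crops included, and the job is handed in when it is done.

Besides the shell and the picture viewer there is one more tool, called after "Call:" as name(argument=value, ...) on one line, values as JSON. apply_moves: Moves the arm, as the interface text tells. Shifts and turns lie within -1 to 1; 1 stands for 20 mm of shift or 4 degrees of turn. Its arguments: {"type":"object","properties":{"moves":{"type":"array"},"jaw":{"type":"number"}},"required":["moves"]}

```bash
mkdir -p pics; cat > h.py <<'E'
import numpy as np,cv2
from plant import read_state,vision,workorder
from scipy.spatial.transform import Rotation as R
def snap(n,f=None):
    p,d=vision.snapshot(n)
    if f: cv2.imwrite('pics/'+f,p[:,:,::-1])
    return p,d
def cloud(n,d):
    c=vision.calibration(n);K=np.array(c['intrinsics']);V=np.linalg.inv(np.array(c['view']))
    v,u=np.mgrid[:d.shape[0],:d.shape[1]]
    P=np.stack([(u-K[0,2])/K[0,0]*d,(v-K[1,2])/K[1,1]*d,d],-1)
    P=P@V[:3,:3].T+V[:3,3]
    P[d==0]=np.nan
    return P
E
python3 - <<'E'
from h import *
for n in('side','top'):
    p,d=snap(n,n+'0.png');np.savez(n+'0.npz',p=p,d=d);c=vision.calibration(n);print(c);print((d>0).mean())
s=read_state();print(s)
print(R.from_rotvec(s['eef_rot']).as_matrix().round(3))
E
```

```text
{'intrinsics': array([[364.65035743,   0.        , 317.97878998],
       [  0.        , 364.65035743, 198.71921601],
       [  0.        ,   0.        ,   1.        ]]), 'view': array([[ 0.97939235, -0.20195272,  0.00239308, -0.46719097],
       [-0.08560593, -0.42582907, -0.90074482,  0.21624686],
       [ 0.18292691,  0.88197772, -0.43434209,  0.76050446],
       [ 0.        ,  0.        ,  0.        ,  1.        ]])}
0.99624609375
{'intrinsics': array([[380.99843605,   0.        , 312.74414055],
       [  0.        , 380.99843605, 205.52792013],
       [  0.        ,   0.        ,   1.        ]]), 'view': array([[-0.01093126, -0.99991145,  0.00758884,  0.21001367],
       [-0.99973214,  0.01077384, -0.02048337,  0.50499482],
       [ 0.02039979, -0.00781071, -0.99976139,  0.9396818 ],
       [ 0.        ,  0.        ,  0.        ,  1.        ]])}
0.9958359375
{'time_s': 0.1, 'joint_positions': array([-1.42346643,  0.42667229,  0.0738412 ,  1.60653665, -0.03407825,
        1.11076226, -0.06709351]), 'joint_velocities': array([-0.00354002, -0.00103408,  0.00054703, -0.00140313,  0.00075142,
        0.00013843, -0.00206765]), 'joint_torque': array([ 9.50087240e-03, -9.51543975e+01,  3.77223149e+00, -4.64397061e+01,
        1.97110424e-02,  6.61138023e-03,  4.66007316e-05]), 'tool_pos': array([0.19735073, 0.64513694, 0.23068118]), 'eef_rot': array([-4.64545713e-01, -3.10698288e+00,  1.75528541e-03]), 'wrist_force': array([-0.00502514, -0.28322973,  0.19976745]), 'torque': array([ 0.00399568, -0.04587374,  0.01337433]), 'grasp_force': 0.0, 'finger_gap': 0.08538466638513985}
[[-0.956  0.292 -0.   ]
 [ 0.292  0.956 -0.001]
 [-0.    -0.001 -1.   ]]
```

View pics/side0.png

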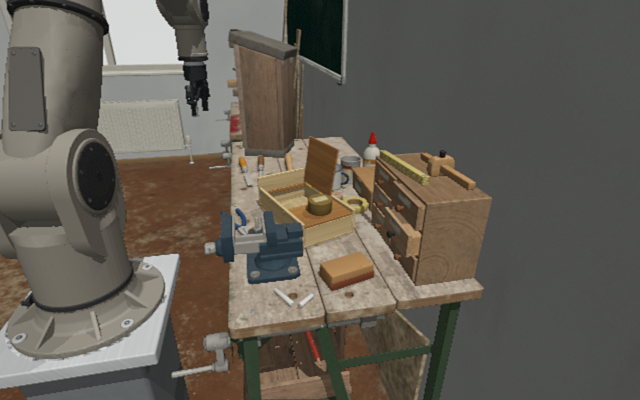

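View pics/top0.png

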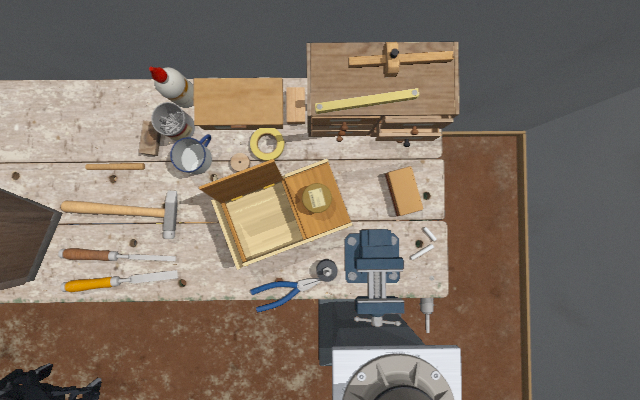

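The side view shows the caddy behind the vise (tin about 320,204, upright divider about 322,165) and the block at about (347,270). In the top view the block is at about (404,192), the tin at about (317,198), the caddy around (275,210) with its divider leaning back, the mug at (190,155), the plug at (240,162) and the vise at (375,260).

```bash
python3 - <<'E'
from h import *
z=np.load('top0.npz');p,d=z['p'],z['d'];P=cloud('top',d)
hsv=cv2.cvtColor(p,cv2.COLOR_RGB2HSV)
def box(u0,u1,v0,v1,zl,zh):
    m=np.zeros(d.shape,bool);m[v0:v1,u0:u1]=1
    m&=(P[...,2]>zl)&(P[...,2]<zh);return m
def rect(m,name):
    q=P[m];r=cv2.minAreaRect((q[:,:2]*1000).astype(np.float32));print(name,m.sum(),'z',np.median(q[:,2]).round(4),'rect',np.round(r[0],1),np.round(r[1],1),round(r[2],1));return q
rect(box(380,430,160,220,.03,.045),'block')
rect(box(296,340,175,220,.088,.115),'tin')
rect(box(205,355,155,270,.055,.115),'caddy+')
rect(box(205,355,155,270,.066,.08),'rim')
rect(box(205,355,155,270,.095,.112),'endwall/tin')
rect(box(285,350,155,235,.058,.068),'deck')
rect(box(215,300,180,265,-.01,.02),'floor')
rect(box(195,300,155,205,.12,.3),'divider top')
rect(box(165,215,132,178,.05,.1),'mug')
rect(box(228,252,152,172,.012,.03),'plug')
rect(box(340,410,225,325,.03,.3),'vise'); print(np.nanmax(P[225:325,340:410,2]))
rect(box(300,470,40,150,.05,.5),'cab');print(np.nanpercentile(P[50:140,310:450,2],[5,50,98]))
big=cv2.resize(p[140:280,190:440],None,fx=3.2,fy=3.2,interpolation=cv2.INTER_CUBIC);cv2.imwrite('pics/crop0.png',big[:,:,::-1])
E
```

```text
block 1136 z 0.0368 rect [540.3 -17.3] [109.6  60. ] 14.6
tin 709 z 0.0989 rect [523.3 196.6] [64.9 65.1] 89.4
caddy+ 5078 z 0.0647 rect [497.5 285.4] [261.  339.7] 0.2
rim 837 z 0.0707 rect [491.7 270.8] [166.5 269.9] 19.9
endwall/tin 1193 z 0.0998 rect [445.4 270.6] [249.3 255.7] 19.3
deck 2334 z 0.0629 rect [518.  198.3] [166.5 118. ] 19.9
floor 4686 z 0.0044 rect [465.1 343.7] [209.6 203.8] 89.4
divider top 1237 z 0.1767 rect [559.7 352.6] [ 21.4 155.4] 20.2
mug 437 z 0.0647 rect [635.3 500. ] [96.7 94.3] 86.4
plug 267 z 0.0186 rect [615.7 382.8] [45.1 43.4] 46.4
vise 3283 z 0.0976 rect [350.7  65.6] [238.9 123.3] 8.4
0.12439246697871775
cab 14784 z 0.2042 rect [744.2  30.3] [402.4 215.2] 89.9
[0.05592559 0.20415883 0.24235544]
```

View pics/crop0.png

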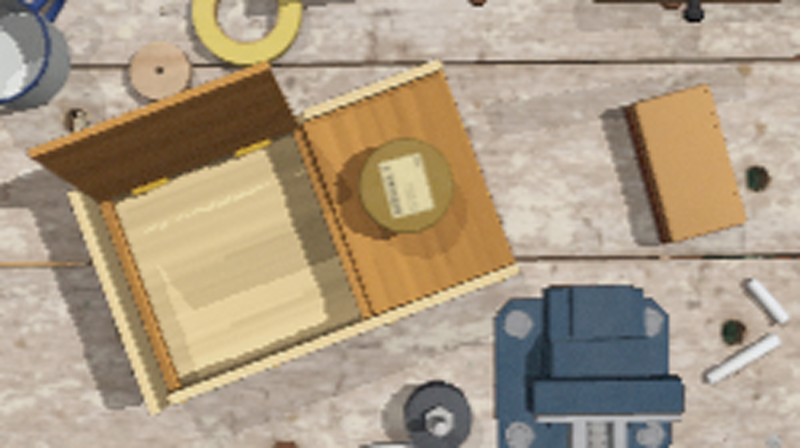

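Call:
apply_moves(moves=[[0,0,-1,0,0,-1],[0,0,-1,0,0,-1],[0,0,-1,0,0,-1],[0,0,-1,0,0,-1],[0,0,0,0,0,-1],[0,0,0,0,0,-1],[0,0,0,0,0,-1],[0,0,0,0,0,-1]], jaw=1)

```text
time_s: 1.1
tool_pos: [0.1973, 0.6452, 0.3108]
eef_rot: [0.413, -3.114, 0.001]
wrist_force: [1.2, -0.7, -1.0]
finger_gap: 0.0851
grasp_force: 0.0
```

Call:
apply_moves(moves=[[-0.2,-1,0,0,0,0],[-0.2,-1,0,0,0,0],[-0.2,-1,0,0,0,0],[-0.2,-1,0,0,0,0],[-0.2,-1,0,0,0,0],[-0.2,-1,0,0,0,0],[-0.2,-1,0,0,0,0],[-0.2,-1,0,0,0,0],[-0.2,-1,0,0,0,0],[-0.2,-1,0,0,0,0],[-0.2,-1,0,0,0,0],[-0.2,-1,0,0,0,0]])

```text
time_s: 2.6
tool_pos: [0.3064, 0.4248, 0.3113]
eef_rot: [0.41, -3.115, -0.0]
wrist_force: [0.8, 0.5, -0.5]
finger_gap: 0.0853
grasp_force: 0.0
```

```bash
cat >> h.py <<'E'
CO=np.array([.4935,.2655,0]);YAW=19.95
def c2w(x,y,z): return CO+R.from_euler('z',YAW,degrees=True).apply([x/1000,y/1000,z/1000])
def w2c(p): return R.from_euler('z',-YAW,degrees=True).apply(np.asarray(p)-CO)*1000
def go(t,yaw=None):
    "units to target TCP t (world); yaw of tool y in deg"
    s=read_state();M=R.from_rotvec(s['eef_rot']).as_matrix()
    print('tcp',s['tool_pos'].round(4),'c',w2c(s['tool_pos']).round(1),'yaw',np.degrees(np.arctan2(M[1,1],M[0,1])).round(2),'tilt',M[2].round(3),'t',s['time_s'],'F',s['wrist_force'].round(1),'gap',s['finger_gap'].round(4))
    print('q',s['joint_positions'].round(2))
    print('units',(M.T@(np.asarray(t)-s['tool_pos'])/.02).round(2))
E
python3 -c "
from h import *
go([.540,-.017,.31])"
```

```text
Traceback (most recent call last):
  File "h.py", line 21, in go
    print('tcp',s['tool_pos'].round(4),'c',w2c(s['tool_pos']).round(1),'yaw',np.degrees(np.arctan2(M[1,1],M[0,1])).round(2),'tilt',M[2].round(3),'t',s['time_s'],'F',s['wrist_force'].round(1),'gap',s['finger_gap'].round(4))
                                                                                                                                                                                                     ^^^^^^^^^^^^^^^^^^^^^
AttributeError: 'float' object has no attribute 'round'
```

Call:
apply_moves(moves=[[-0.23,-1,0,0,0,0],[-0.23,-1,0,0,0,0],[-0.23,-1,0,0,0,0],[-0.23,-1,0,0,0,0],[-0.23,-1,0,0,0,0],[-0.23,-1,0,0,0,0],[-0.23,-1,0,0,0,0],[-0.23,-1,0,0,0,0],[-0.23,-1,0,0,0,0],[-0.23,-1,0,0,0,0],[-0.23,-1,0,0,0,0],[-0.23,-1,0,0,0,0]])

```text
time_s: 4.1
tool_pos: [0.4217, 0.2072, 0.3113]
eef_rot: [-0.41, 3.115, 0.0]
wrist_force: [0.1, 0.5, -0.5]
finger_gap: 0.0851
grasp_force: 0.0
```

Call:
apply_moves(moves=[[-0.23,-1,0,0,0,0],[-0.23,-1,0,0,0,0],[-0.23,-1,0,0,0,0],[-0.23,-1,0,0,0,0],[-0.23,-1,0,0,0,0],[-0.23,-1,0,0,0,0],[-0.23,-1,0,0,0,0],[-0.23,-1,0,0,0,0],[-0.23,-1,0,0,0,0],[-0.23,-1,0,0,0,0],[-0.23,-1,0,0,0,0],[-0.23,-1,0,0,0,0],[0,0,0,0,0,0]])

```text
$.moves: bad value
```

```bash
sed -i "s/s\['finger_gap'\].round(4)/round(float(s['finger_gap']),4)/" h.py
python3 -c "
from h import *
go([.540,-.017,.006])"
```

```text
tcp [0.4217 0.2072 0.3113] c [-87.4 -30.3 311.3] yaw 104.99 tilt [-0.  0. -1.] t 4.1 F [ 0.1  0.5 -0.5] gap 0.0851
q [-0.87  0.    0.28  1.96 -0.    1.18  1.24]
units [ -2.81 -12.36  15.27]
```

Call:
apply_moves(moves=[[-0.23,-1,0,0,0,0],[-0.23,-1,0,0,0,0],[-0.23,-1,0,0,0,0],[-0.23,-1,0,0,0,0],[-0.23,-1,0,0,0,0],[-0.23,-1,0,0,0,0],[-0.23,-1,0,0,0,0],[-0.23,-1,0,0,0,0],[-0.23,-1,0,0,0,0],[-0.23,-1,0,0,0,0],[-0.23,-1,0,0,0,0],[-0.25,-1,0,0,0,0]])

```text
time_s: 5.6
tool_pos: [0.5371, -0.0102, 0.3113]
eef_rot: [0.41, -3.115, -0.0]
wrist_force: [-0.1, 0.3, 0.2]
finger_gap: 0.0852
grasp_force: 0.0
```

Call:
apply_moves(moves=[[0,-0.3,1,0,0,0],[0,0,1,0,0,0],[0,0,1,0,0,0],[0,0,1,0,0,0],[0,0,1,0,0,0],[0,0,1,0,0,0],[0,0,1,0,0,0],[0,0,1,0,0,0],[0,0,1,0,0,0],[0,0,1,0,0,0],[0,0,1,0,0,0]])

```text
time_s: 6.98
tool_pos: [0.5385, -0.0154, 0.0907]
eef_rot: [-0.41, 3.115, -0.0]
wrist_force: [-0.3, 1.2, -0.5]
finger_gap: 0.0856
grasp_force: 0.0
```

```bash
python3 -c "
from h import *
go([.540,-.017,.006])
p,d=snap('top');P=cloud('top',d)
snap('side','side1.png')"
```

```text
tcp [ 0.5385 -0.0154  0.0907] c [ -53.5 -279.4   90.7] yaw 105.0 tilt [-0. -0. -1.] t 6.975 F [-0.3  1.2 -0.5] gap 0.0856
q [-0.46  0.41  0.46  2.05 -0.27  0.73  2.  ]
units [-0.05 -0.1   4.24]
```

View pics/side1.png

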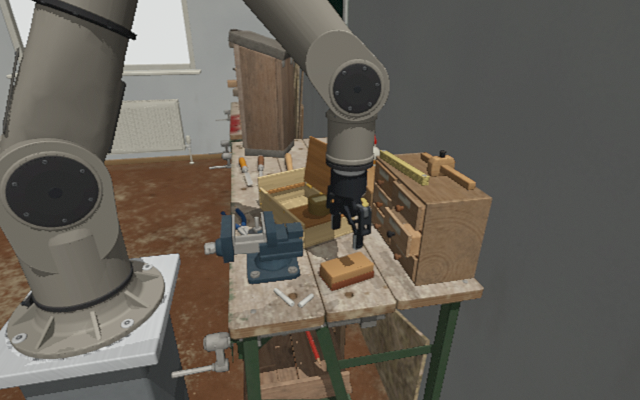

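The gripper (about 350,225) hangs squarely over the block (347,270), clear of the vise and cabinet.

Call:
apply_moves(moves=[[0,-0.1,1,0,0,0],[0,0,1,0,0,0],[0,0,1,0,0,0],[0,0,1,0,0,0],[0,0,0.1,0,0,0],[0,0,0,0,0,0]])

```text
time_s: 7.82
tool_pos: [0.5395, -0.017, 0.0102]
eef_rot: [-0.409, 3.114, -0.0]
wrist_force: [0.3, -0.4, -0.5]
finger_gap: 0.0853
grasp_force: 0.0
```

Call:
apply_moves(moves=[[0,0,0,0,0,0],[0,0,0,0,0,0],[0,0,0,0,0,0],[0,0,0,0,0,0]], jaw=0)

```text
time_s: 8.32
tool_pos: [0.5397, -0.0167, 0.0104]
eef_rot: [-0.41, 3.113, 0.0]
wrist_force: [-2.4, -0.2, 12.0]
finger_gap: 0.0609
grasp_force: 63.2
```

Call:
apply_moves(moves=[[0,0,-1,0,0,-0.3],[0,0,-1,0,0,-0.3],[0,0,-1,0,0,-0.3],[0,0,-1,0,0,-0.3],[0,0,-1,0,0,0],[0,0,-1,0,0,0],[0,0,-1,0,0,0],[0,0,-1,0,0,0],[0,0,-1,0,0,0],[0,0,-1,0,0,0]])

```text
time_s: 9.57
tool_pos: [0.5389, -0.0167, 0.2104]
eef_rot: [-0.54, 3.095, 0.0]
wrist_force: [0.0, -0.2, -0.5]
finger_gap: 0.0607
grasp_force: 65.9
```

```bash
python3 -c "
from h import *
go(c2w(-8,60,210))"
```

```text
tcp [ 0.5389 -0.0167  0.2104] c [ -53.6 -280.8  210.4] yaw 109.79 tilt [-0.  0. -1.] t 9.575 F [ 0.  -0.2 -0.5] gap 0.0607
q [-0.51  0.24  0.5   1.96 -0.14  0.98  1.97]
units [-2.23 17.05  0.02]
```

Call:
apply_moves(moves=[[-0.13,1,0,0,0,0],[-0.13,1,0,0,0,0],[-0.13,1,0,0,0,0],[-0.13,1,0,0,0,0],[-0.13,1,0,0,0,0],[-0.13,1,0,0,0,0],[-0.13,1,0,0,0,0],[-0.13,1,0,0,0,0],[-0.13,1,0,0,0,0],[-0.13,1,0,0,0,0],[-0.13,1,0,0,0,0]])

```text
time_s: 10.95
tool_pos: [0.4913, 0.2005, 0.2098]
eef_rot: [-0.54, 3.094, 0.0]
wrist_force: [-0.4, -0.6, 0.1]
finger_gap: 0.0607
grasp_force: 66.0
```

Call:
apply_moves(moves=[[-0.13,1,0,0,0,0],[-0.13,1,0,0,0,0],[-0.13,1,0,0,0,0],[-0.13,1,0,0,0,0],[-0.13,1,0,0,0,0],[-0.13,1,0,0,0,0],[0,0,1,0,0,0],[0,0,1,0,0,0],[0,0,1,0,0,0],[0,0,0,0,0,0]])

```text
time_s: 12.2
tool_pos: [0.4648, 0.3182, 0.1482]
eef_rot: [0.54, -3.093, 0.002]
wrist_force: [0.3, -0.4, -0.3]
finger_gap: 0.0607
grasp_force: 66.0
```

```bash
python3 -c "
from h import *
go(c2w(-8,60,17))
p,d=snap('top');P=cloud('top',d);snap('side','side2.png')
cv2.imwrite('pics/top2.png',cv2.resize(p[130:290,180:440],None,fx=3,fy=3)[:,:,::-1])
"
```

```text
tcp [0.4648 0.3182 0.1482] c [ -9.   59.3 148.2] yaw 109.8 tilt [ 0.002 -0.001 -1.   ] t 12.2 F [ 0.3 -0.4 -0.3] gap 0.0607
q [-0.96  0.35  0.3   1.95 -0.13  0.86  1.33]
units [-0.06  0.04  6.56]
```

View pics/top2.png

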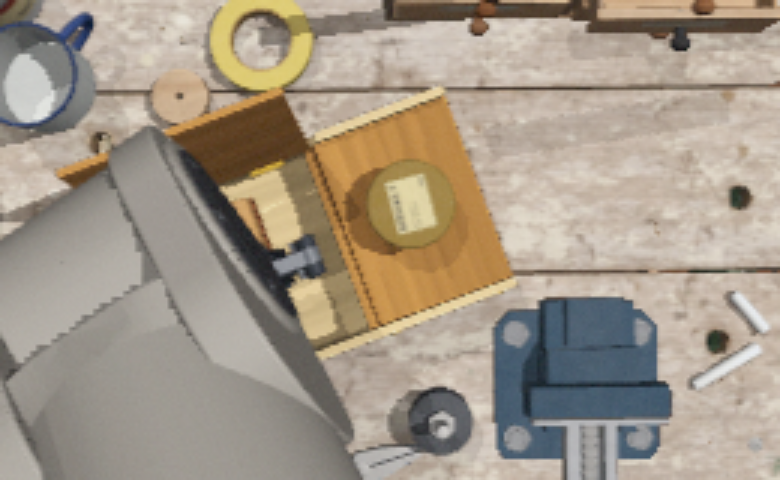

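The block (seen at about 245,220) is over the well, aligned with it; fingers clear the deck edge at about (340,250) and the tin is untouched at (410,203).

Call:
apply_moves(moves=[[0,0,1,0,0,0],[0,0,1,0,0,0],[0,0,1,0,0,0],[0,0,1,0,0,0],[0,0,1,0,0,0],[0,0,1,0,0,0],[0,0,0.5,0,0,0],[0,0,0,0,0,0]])

```text
time_s: 13.3
tool_pos: [0.4657, 0.3183, 0.0194]
eef_rot: [0.54, -3.095, 0.0]
wrist_force: [-0.5, 0.1, -1.1]
finger_gap: 0.0604
grasp_force: 66.0
```

Call:
apply_moves(moves=[[0,0,0,0,0,0],[0,0,0,0,0,0],[0,0,0,0,0,0],[0,0,0,0,0,0],[0,0,0,0,0,0]], jaw=1)

```text
time_s: 13.92
tool_pos: [0.4656, 0.3182, 0.0194]
eef_rot: [-0.54, 3.095, 0.0]
wrist_force: [0.0, 0.6, -0.1]
finger_gap: 0.0856
grasp_force: 0.0
```

Call:
apply_moves(moves=[[0,0,-1,0,0,0],[0,0,-1,0,0,0],[0,0,-1,0,0,0],[0,0,-1,0,0,0],[0,0,-1,0,0,0],[0,0,-1,0,0,0],[0,0,-1,0,0,0],[0,0,-1,0,0,0],[0,0,-1,0,0,0],[0,0,-1,0,0,0],[0,0,-1,0,0,0],[0,0,-1,0,0,0]])

```text
time_s: 15.42
tool_pos: [0.4655, 0.318, 0.26]
eef_rot: [0.54, -3.095, 0.0]
wrist_force: [-0.2, -0.1, -0.4]
finger_gap: 0.0851
grasp_force: 0.0
```

Call:
apply_moves(moves=[[-1,0,0,0,0,0],[-1,0,0,0,0,0],[-1,0,0,0,0,0],[-1,0,0,0,0,0],[-1,0,0,0,0,0],[-1,0,0,0,0,0],[-1,0,0,0,0,0],[-0.4,0,0,0,0,0],[0,0,0,0,0,0]], jaw=0)

```text
time_s: 16.55
tool_pos: [0.6048, 0.3681, 0.2589]
eef_rot: [0.54, -3.094, 0.001]
wrist_force: [0.4, -1.1, 0.2]
finger_gap: 0.0
grasp_force: 0.0
```

```bash
python3 -c "
from h import *
z=np.load('top0.npz');P=cloud('top',z['d'])[150:215,195:300].reshape(-1,3)
P=P[P[:,2]>.09];c=(R.from_euler('z',-YAW,degrees=True).apply(P-CO))*1000
c=c[(c[:,1]>0)&(c[:,1]<130)]
for a in range(90,220,10):
    m=(c[:,2]>=a)&(c[:,2]<a+10)
    if m.sum():print(a,m.sum(),np.median(c[m,0]).round(1))
print(c[:,2].max())
go(c2w(138,60,180))
p,d=snap('top');P=cloud('top',d)
# block check
pc=(R.from_euler('z',-YAW,degrees=True).apply(P.reshape(-1,3)-CO)*1000)
hsv=cv2.cvtColor(p,cv2.COLOR_RGB2HSV).reshape(-1,3)
m=(abs(pc[:,0])<74)&(pc[:,1]>-10)&(pc[:,1]<130)&(pc[:,2]>30)&(pc[:,2]<55)
q=pc[m];print('block',m.sum(),np.median(q[:,2]),cv2.minAreaRect(q[:,:2].astype(np.float32)))
snap('side','side3.png')
"
```

```text
90 68 77.8
100 78 79.4
110 80 81.0
120 83 82.8
130 86 84.5
140 91 86.3
150 91 88.0
160 100 89.6
170 102 91.4
180 99 93.0
190 110 94.8
200 266 98.4
210 3 97.3
210.92358038028368
tcp [0.6048 0.3681 0.2589] c [139.6  58.5 258.9] yaw 109.78 tilt [ 0.001 -0.    -1.   ] t 16.55 F [ 0.4 -1.1  0.2] gap 0.0
q [-0.88  0.48  0.35  1.5  -0.17  1.19  1.41]
units [0.08 0.08 3.95]
block 354 42.916055760099994 ((-6.461765289306641, 36.53992462158203), (109.76889038085938, 22.866775512695312), 6.705444812774658)
```

View pics/side3.png

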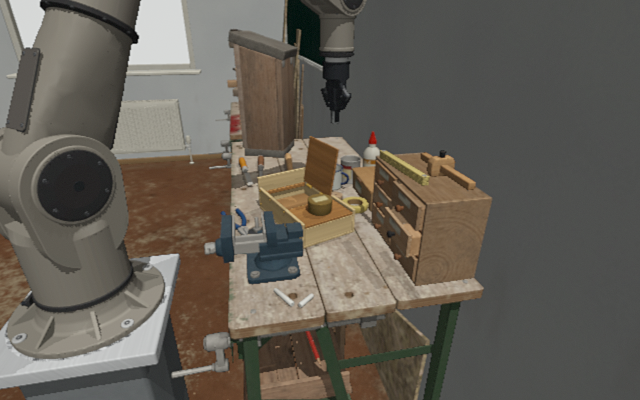

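The caddy with the block inside is undisturbed; the gripper (335,105) hangs behind and above the divider's top edge (322,140).

Call:
apply_moves(moves=[[0,0,1,0,0,0],[0,0,1,0,0,0],[0,0,1,0,0,0],[0,0,1,0,0,0],[0.63,0,-0.06,0,0,0],[0.63,0,-0.06,0,0,0],[0.63,0,-0.06,0,0,0],[0.63,0,-0.06,0,0,0],[0,0,0,0,0,0]])

```text
time_s: 17.77
tool_pos: [0.5566, 0.3513, 0.1849]
eef_rot: [-0.541, 3.094, 0.001]
wrist_force: [-0.7, 0.3, 0.1]
finger_gap: -0.0003
grasp_force: 0.0
```

Call:
apply_moves(moves=[[0.81,0,0.04,0,0,0],[0.81,0,0.04,0,0,0],[0.76,0,0.3,0,0,0],[0.76,0,0.3,0,0,0],[0.66,0,0.48,0,0,0],[0.66,0,0.48,0,0,0],[0,0,0,0,0,0]])

```text
time_s: 18.65
tool_pos: [0.4724, 0.3206, 0.1505]
eef_rot: [0.54, -3.093, 0.001]
wrist_force: [0.7, -0.4, -0.1]
finger_gap: -0.0002
grasp_force: 0.0
```

```bash
python3 -c "
from h import *
go(c2w(-21,60,126))
p,d=snap('side','side4.png')
cv2.imwrite('pics/side4c.png',cv2.resize(p[110:260,220:400],None,fx=3.3,fy=3.3)[:,:,::-1])
"
```

```text
tcp [0.4724 0.3206 0.1505] c [ -1.   59.  150.5] yaw 109.82 tilt [ 0.002 -0.    -1.   ] t 18.65 F [ 0.7 -0.4 -0.1] gap -0.0002
q [-0.97  0.36  0.32  1.93 -0.15  0.87  1.34]
units [1.   0.05 1.23]
```

View pics/side4c.png

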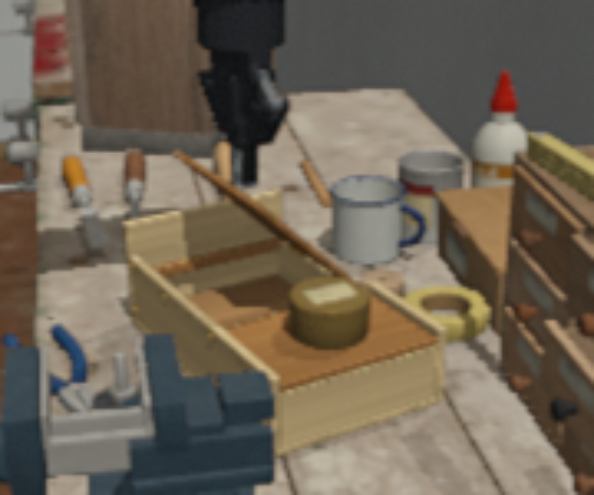

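The divider is leaning forward at about 45° (edge line from 180,150 to 350,280) with the fingers on its top face; the block is seen flat in the well below.

Call:
apply_moves(moves=[[0.52,0,0.64,0,0,0],[0.52,0,0.64,0,0,0],[0.33,0,0.75,0,0,0],[0.33,0,0.75,0,0,0],[0.13,0,0.8,0,0,0],[0.13,0,0.7,0,0,0],[0,0,0,0,0,0]])

```text
time_s: 19.58
tool_pos: [0.4364, 0.3075, 0.0646]
eef_rot: [0.54, -3.094, 0.001]
wrist_force: [0.5, 0.4, -0.6]
finger_gap: -0.0
grasp_force: 0.0
```

Call:
apply_moves(moves=[[0,0,0.15,0,0,0],[0,0,0,0,0,0]])

```text
time_s: 19.82
tool_pos: [0.4368, 0.3078, 0.0634]
eef_rot: [0.539, -3.095, -0.001]
wrist_force: [-5.9, -4.5, 21.1]
finger_gap: -0.0001
grasp_force: 10.7
```

Call:
apply_moves(moves=[[0,0,-1,0,0,0],[0,0,-1,0,0,0],[0,0,-1,0,0,1],[0,0,-1,0,0,1],[0,0,-1,0,0,1],[0,0,0,0,0,1],[0,0,0,0,0,1],[0,0,0,0,0,1],[0,0,0,0,0,1],[0,0,0,0,0,1],[0,0,0,0,0,1],[0,0,0,0,0,1]])

```text
time_s: 21.32
tool_pos: [0.4367, 0.3078, 0.1626]
eef_rot: [0.555, 3.092, 0.0]
wrist_force: [0.5, -0.6, -0.3]
finger_gap: 0.0
grasp_force: 0.0
```

Call:
apply_moves(moves=[[0,0,0,0,0,1],[0,0,0,0,0,1],[0,0,0,0,0,1],[0,0,0,0,0,1],[0,0,0,0,0,1],[0,0,0,0,0,1],[0,0,0,0,0,1],[0,0,0,0,0,1],[0,0,0,0,0,1],[0,0,0,0,0,1],[0,0,0,0,0,1],[0,0,0,0,0,1]], jaw=0.5)

```text
time_s: 22.82
tool_pos: [0.4367, 0.3078, 0.1626]
eef_rot: [1.764, 2.599, 0.0]
wrist_force: [-0.4, -0.9, 1.0]
finger_gap: 0.0427
grasp_force: 0.0
```

```bash
python3 -c "
from h import *
go(c2w(4.5,-140,163))
"
```

```text
tcp [0.4367 0.3078 0.1626] c [-39.   59.1 162.6] yaw 21.66 tilt [ 0.  0. -1.] t 22.825 F [-0.4 -0.9  1. ] gap 0.0427
q [-1.28  0.32  0.66  2.02 -0.26  0.88 -0.1 ]
units [-10.02   1.88  -0.02]
```

Call:
apply_moves(moves=[[0,0,0,0,0,0.43],[-1,0.22,0,0,0,0],[-1,0.22,0,0,0,0],[-1,0.22,0,0,0,0],[-1,0.22,0,0,0,0],[-1,0.22,0,0,0,0],[-1,0.22,0,0,0,0],[-1,0.22,0,0,0,0],[-1,0.22,0,0,0,0],[-1,0.22,0,0,0,0],[-1,0.22,0,0,0,0],[0,0,0,0,0,0]])

```text
time_s: 24.32
tool_pos: [0.5472, 0.1336, 0.1627]
eef_rot: [1.802, 2.572, -0.0]
wrist_force: [-0.2, 0.9, 0.1]
finger_gap: 0.0428
grasp_force: 0.0
```

```bash
python3 -c "
from h import *
go(c2w(4.5,-140,67))
p,d=snap('top');P=cloud('top',d)
pc=(R.from_euler('z',-YAW,degrees=True).apply(P.reshape(-1,3)-CO)*1000)
for x in range(-60,71,20):
    m=(abs(pc[:,0]-x)<6)&(pc[:,1]>0)&(pc[:,1]<120)
    print(x,m.sum(),np.median(pc[m,2]).round(1))
m=(abs(pc[:,0])<74)&(pc[:,1]<-15)&(pc[:,1]>-125)&(pc[:,2]>88)&(pc[:,2]<108);print('tin',cv2.minEnclosingCircle(pc[m,:2].astype(np.float32)))
cv2.imwrite('pics/top5.png',cv2.resize(p[130:290,180:440],None,fx=3,fy=3)[:,:,::-1])
"
```

```text
tcp [0.5472 0.1336 0.1627] c [   5.5 -142.3  162.7] yaw 19.97 tilt [-0.001  0.    -1.   ] t 24.325 F [-0.2  0.9  0.1] gap 0.0428
q [-0.91  0.39  0.7   1.96 -0.31  0.91  0.29]
units [ 0.12 -0.05  4.79]
-60 268 62.8
-40 267 62.7
-20 265 62.8
0 269 62.7
20 264 62.6
40 269 62.8
60 265 62.9
tin ((4.345538139343262, -74.2069320678711), 33.55836868286133)
```

View pics/top5.png

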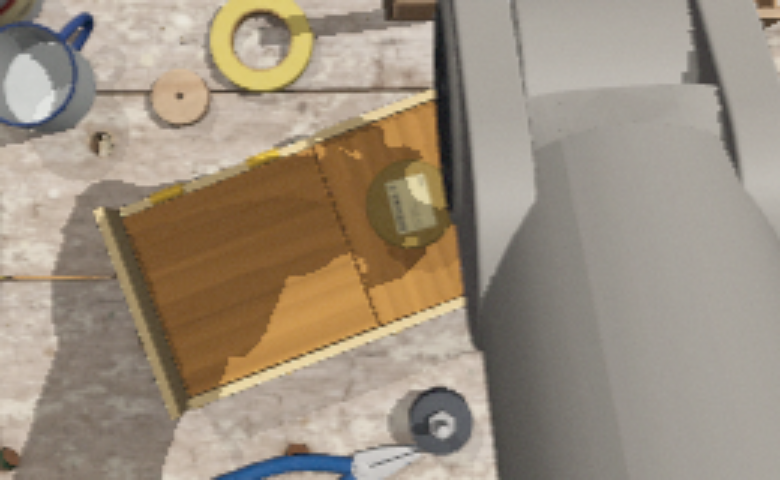

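The divider lies flat, flush with the deck (even heights); the tin sits at (408,205) and the hand is just off the deck's open end.

Call:
apply_moves(moves=[[0,-0.05,1,0,0,0],[0,0,1,0,0,0],[0,0,1,0,0,0],[0,0,1,0,0,0],[0,0,0.75,0,0,0],[0,0,0,0,0,0]])

```text
time_s: 25.12
tool_pos: [0.5451, 0.1344, 0.0666]
eef_rot: [-1.8, -2.574, 0.003]
wrist_force: [0.7, -0.6, 0.8]
finger_gap: 0.0427
grasp_force: 0.0
```

Call:
apply_moves(moves=[[0.5,0,0,0,0,0],[0.5,0,0,0,0,0],[0.5,0,0,0,0,0],[0.5,0,0,0,0,0],[0.5,0,0,0,0,0],[0.5,0,0,0,0,0],[0.5,0,0,0,0,0],[0.5,0,0,0,0,0],[0,0,0,0,0,0]])

```text
time_s: 26.25
tool_pos: [0.5178, 0.2108, 0.0676]
eef_rot: [-1.798, -2.575, 0.0]
wrist_force: [0.1, 0.1, -0.6]
finger_gap: 0.0424
grasp_force: 0.0
```

```bash
cat > t.py <<'E'
from h import *
go(c2w(4.5,69,67))
p,d=snap('top');P=cloud('top',d)
pc=(R.from_euler('z',-YAW,degrees=True).apply(P.reshape(-1,3)-CO)*1000)
m=(abs(pc[:,0])<70)&(pc[:,1]<139)&(pc[:,1]>-125)&(pc[:,2]>90)&(pc[:,2]<104)
q=pc[m];print(m.sum(),np.percentile(q[:,0],[1,99]),np.percentile(q[:,1],[1,99]),np.median(q[:,2]),'ctr',cv2.minEnclosingCircle(q[:,:2].astype(np.float32)))
E
python3 t.py
```

```text
tcp [0.5178 0.2108 0.0676] c [  4.2 -59.7  67.6] yaw 20.15 tilt [ 0. -0. -1.] t 26.25 F [ 0.1  0.1 -0.6] gap 0.0424
q [-0.97  0.52  0.6   2.03 -0.43  0.73  0.25]
units [6.44 0.04 0.03]
1 [-32.66508829 -32.66508829] [138.97837314 138.97837314] 101.90142307239702 ctr ((-32.66508865356445, 138.97837829589844), 9.999999747378752e-05)
```

Call:
apply_moves(moves=[[0.5,0,0,0,0,0],[0.5,0,0,0,0,0],[0.5,0,0,0,0,0],[0.5,0,0,0,0,0],[0.5,0,0,0,0,0],[0.5,0,0,0,0,0],[0.5,0,0,0,0,0],[0.5,0,0,0,0,0],[0.5,0,0,0,0,0],[0.5,0,0,0,0,0],[0.5,0,0,0,0,0],[0,0,0,0,0,0]])

```text
time_s: 27.8
tool_pos: [0.4801, 0.314, 0.0676]
eef_rot: [-1.799, -2.576, 0.0]
wrist_force: [0.7, -0.6, 1.1]
finger_gap: 0.0426
grasp_force: 0.0
```

```bash
python3 t.py; python3 -c "
from h import *
p,d=snap('side')
cv2.imwrite('pics/side6c.png',cv2.resize(p[110:260,220:400],None,fx=3.3,fy=3.3)[:,:,::-1])
"
```

```text
tcp [0.4801 0.314  0.0676] c [ 3.9 50.2 67.6] yaw 20.14 tilt [ 0. -0. -1.] t 27.8 F [ 0.7 -0.6  1.1] gap 0.0426
q [-1.15  0.54  0.6   1.99 -0.44  0.74  0.06]
units [0.94 0.03 0.03]Traceback (most recent call last):
  File "t.py", line 6, in <module>
    q=pc[m];print(m.sum(),np.percentile(q[:,0],[1,99]),np.percentile(q[:,1],[1,99]),np.median(q[:,2]),'ctr',cv2.minEnclosingCircle(q[:,:2].astype(np.float32)))
                          ~~~~~~~~~~~~~^^^^^^^^^^^^^^^
    return _quantile_unchecked(
        a, q, axis, out, overwrite_input, method, keepdims, weights)
    return _ureduce(a,
                    func=_quantile_ureduce_func,
    ...<5 lines>...
                    overwrite_input=overwrite_input,
                    method=method)
    r = func(a, **kwargs)
    result = _quantile(arr,
                       quantiles=q,
    ...<2 lines>...
                       out=out,
                       weights=wgt)
    slices_having_nans = np.isnan(arr[-1, ...])
                                  ~~~^^^^^^^^^
IndexError: index -1 is out of bounds for axis 0 with size 0
```

View pics/side6c.png

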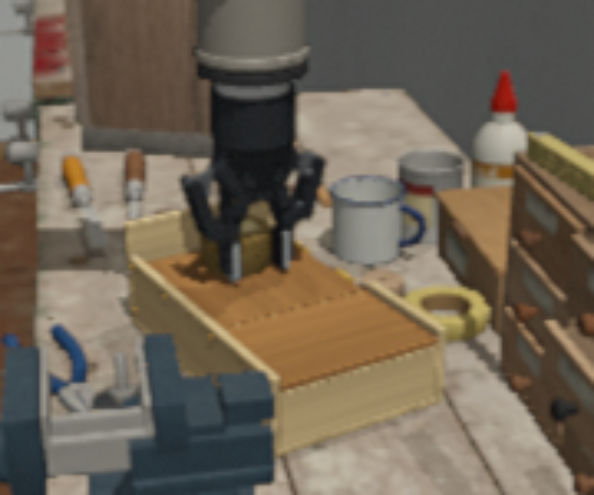

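The tin (240,250) is upright on the flat divider, ahead of both fingers, and a little short of the end wall.

Call:
apply_moves(moves=[[0.25,0,0,0,0,0],[0.25,0,0,0,0,0],[0.2,0,0,0,0,0],[0,0,0,0,0,0]])

```text
time_s: 28.4
tool_pos: [0.4754, 0.3267, 0.0677]
eef_rot: [-1.8, -2.575, 0.0]
wrist_force: [0.1, -0.4, 0.0]
finger_gap: 0.0427
grasp_force: 0.0
```

Call:
apply_moves(moves=[[0.1,0,0,0,0,0],[0.1,0,0,0,0,0],[0,0,0,0,0,0]])

```text
time_s: 28.78
tool_pos: [0.4742, 0.3302, 0.0677]
eef_rot: [-1.8, -2.575, 0.0]
wrist_force: [0.1, -0.9, -0.1]
finger_gap: 0.0426
grasp_force: 0.0
```

Call:
apply_moves(moves=[[0.1,0,0,0,0,0],[0.1,0,0,0,0,0],[0,0,0,0,0,0]])

```text
time_s: 29.15
tool_pos: [0.4739, 0.3308, 0.0676]
eef_rot: [1.802, 2.571, -0.003]
wrist_force: [4.8, -15.4, 2.0]
finger_gap: 0.0423
grasp_force: 6.8
```

```bash
python3 - <<'E'
from h import *
go(c2w(4,69,67))
p,d=snap('side');P=cloud('side',d);pc=(R.from_euler('z',-YAW,degrees=True).apply(P.reshape(-1,3)-CO)*1000)
m=(abs(pc[:,0])<40)&(pc[:,1]>40)&(pc[:,1]<135)&(pc[:,2]>80)&(pc[:,2]<103)
h=cv2.cvtColor(p,cv2.COLOR_RGB2HSV).reshape(-1,3)
m&=h[:,1]>60
q=pc[m];print(m.sum(),q.min(0).round(1),q.max(0).round(1))
E
```

```text
tcp [0.4739 0.3308 0.0676] c [ 3.8 68.1 67.6] yaw 19.93 tilt [-0.003 -0.    -1.   ] t 29.15 F [  4.8 -15.4   2. ] gap 0.0423
q [-1.18  0.54  0.6   1.98 -0.44  0.75  0.03]
units [0.05 0.01 0.03]
151 [-35.7  68.6  80.2] [ 30.5 127.7 102.6]
```

Contact with the end wall is felt (16 N). Back off level, rise, then verify.

Call:
apply_moves(moves=[[-0.3,0,0,0,0,0],[-0.7,0,0,0,0,0],[-1,0,0,0,0,0],[-1,0,0,0,0,0],[-1,0,0,0,0,0],[-1,0,-1,0,0,0],[-1,0,-1,0,0,0],[-1,0,-1,0,0,0],[-1,0,-1,0,0,0],[-1,0,-1,0,0,0],[-1,0,-1,0,0,0],[-1,0,-1,0,0,0]])

```text
time_s: 30.7
tool_pos: [0.5488, 0.1258, 0.2097]
eef_rot: [1.8, 2.574, 0.001]
wrist_force: [-0.2, -0.3, 0.2]
finger_gap: 0.0426
grasp_force: 0.0
```

```bash
python3 t.py; python3 - <<'E'
from h import *
p,d=snap('top');pc=R.from_euler('z',-YAW,degrees=True).apply(cloud('top',d).reshape(-1,3)-CO)*1000
for x in range(-60,71,30):
    m=(abs(pc[:,0]-x)<8)&(pc[:,1]>5)&(pc[:,1]<60)
    print(x,m.sum(),np.median(pc[m,2]) if m.any() else 0)
E
```

```text
tcp [0.5488 0.1258 0.2097] c [   4.3 -150.2  209.7] yaw 20.07 tilt [ 0.     0.001 -1.   ] t 30.7 F [-0.2 -0.3  0.2] gap 0.0426
q [-0.94  0.33  0.75  1.92 -0.26  1.    0.27]
units [10.96  0.03  7.14]
726 [-27.71371896  35.03347196] [ 73.9244391  137.01058617] 98.85964628104477 ctr ((-16.736591339111328, 113.03665161132812), 54.5467643737793)
-60 164 62.72435631298973
-30 162 62.66445761985051
0 163 62.658245221573154
30 161 62.811733579091424
60 167 62.78268349487448
```

```bash
python3 -c "
from plant import workorder
print(workorder.close_job())"
```

```text
the job is handed in; nothing more can be done
None
```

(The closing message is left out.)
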